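# Woodcut block from the chest drawer to the sloping rest

### The arm

A 6-joint arm with a two-finger parallel gripper is mounted at the origin on the work surface. World frame = base frame: x ahead of the robot, y to its left, z up, the work surface at z = 0. Lengths are in m, angles in rad, forces in N, time in s.
With the tool pointing down it reaches from about 0.35 to 0.975 m from the base axis. Payload 7.1 kg.
Tool frame: the origin (TCP) lies at the very end of the fingers, on their centre line; the grasp point (between the pads) lies 19 mm behind it; z points along the fingers, y is the line along which they close (so a half turn about z gives the same grasp; the last joint's range is limited). The gripper opens to 88 mm and grips with 3 to 60 N. Pads are 20 mm wide; open, the fingers measure 115 mm over their backs; the gripper's body (75 mm by 178 mm) begins 61 mm behind the grasp point.
Start: joints at [1.269, 0.423, 1.63, -0, 1.089, -0.019], TCP at [0.174, 0.6, 0.223] pointing down, gripper open.
Joint ranges: [-3, 3], [-0.9, 2.11], [0.09, 2.58], [-1.31, 4.45], [0.11, 2.69], [-2.54, 2.54]. Speed limits (rad/s): [2.39, 2.39, 3.01, 3.14, 3.14, 3.14].

### API

Orientations are given as a unit quaternion [x, y, z, w].
In Python, from rig import arm gives the robot as it stands.
- The arm moves only by the tool send_rows, never from a script. Its argument "increments" is a list of rows, each an object with "gripper": the closure, from 0 (fully open) to 1 (shut); "travel": the shift along the tool's x, y, z in cm, a list of three; "turn": the turn about the tool's z in rad. A call has 1 to 5 rows; each row shifts and turns the commanded pose from where the row before left it, along the tool's axes as they then stand; what a row does not reach is not made up. A row lasts 1/10 s, in which the tool goes at most 50 mm and 8.59 degrees, less where a joint would pass 70% of its speed; a pose out of reach is approached as far as the arm can. A call with a gripper value outside its range is refused whole. The fingers move at their own pace and stop on an object; the grip force is fixed at half the most. Time passes only in rows, so rows that do not move let the fingers close. It gives the time, the measured TCP pose, the force, the opening and the grip force at its end, in the units of the state.
- arm.state(): the state, without advancing time (a new reading comes with each control period).
- arm.capture(name): name is "scene" or "top"; returns the picture (480x640x3 uint8, blue, green, red); there is no depth.
- arm.get_calibration(name): a dict with "mtx" (3x3 intrinsics, pixels), "eye" and "orientation" of the camera in the world. Camera axes: x right, y up, looking along -z (the intrinsics and any distortion apply to the point x, -y, -z); pixel columns grow to the right and rows downward; lengths in m; the calibration is good to about 2 mm. A picture is of the moment at which its call begins. get_calibration takes no time and is no camera call.
- arm.close_job(): hands the job in; it is judged then, once.
The state is a dict: "clock": time; "joint_positions": joint angles; "qvel": joint speeds; "effort": joint torques, N m; "eef_pos": TCP position; "tool_rot": TCP orientation; "contact_force": force on the tool from outside, world axes, zero at the start; "wrist_torque": the same for the moment, N m; "finger_gap": finger opening in m; "grip_force": force on a finger pad.
Only numpy, scipy, OpenCV 4.12 (cv2) and the standard library are available. Lean on these libraries where they do the work, as an engineer would, in place of code of your own. Each camera call takes 0.05 s, during which the arm holds its last target. There are 200 camera calls.

### The job

Pull the drawer of the low chest out to its stop and leave it out. Take the carved printing block from it and lay it on the narrow sloping rest, lengthwise up the slope and centred on the slat, carved face outwards, lower short edge on the ledge; do not drop it: let go only once it lies flat on the slat. Leave the jar, the hand roller and the ink knife where they are.

Things in the scene. Friction and masses are not known exactly. Their poses are not given: they have to be found in the camera images.
- chest_drawer0 (a joint): how far the drawer of the low dark chest (240 deep, 220 wide, 100 high, fixed on the table) is out, m: 0 shut, 0.166 at its stop. Inside the drawer is 195 long x 178 wide, its floor 22 mm above the table; side walls 6 thick rise to 78 mm above the table, the front panel, 15 thick, to 88 mm. It stays where it is left (friction about 1 N)
- chest_drawer0_handle (a point): middle of the drawer's bar handle: horizontal dark steel bar 11 thick, 110 long, its centre line 35 mm in front of the front panel and 62 mm above the table (38 mm below the chest's top). Axes: the drawer pulls out along its -x, the bar runs along y, z is up
- block: wooden woodcut printing block 130 long (x) x 56 wide (y) x 22 thick (z), about 0.14 kg, inked raised carving on its upper (+z) face; origin: centre of its plain underside. Lies flat, carved face up, in the drawer, long side roughly along the drawer's length. Either short edge may go down
- rest: light wooden stand fixed on the table: a base plate 190 x 130 x 15 with two posts under a sloping slat; origin: centre of the underside; low end of the slope at its own -x
- slope: sloping slat of the rest: 36 wide (y), 14 thick, face 152 long, at 38 degrees to the horizontal; ledge at its low end 80 wide, standing 24 out from the face. Origin: on the face's centre line where it meets the ledge, 70 mm above the table. x: up the slope, z: outwards, square to the face. The block in place has its origin at about (0.065, 0, 0) here, its z along this z
- jar: bystander: amber glass jar with lid, 72 diameter x 100; origin: centre of its underside
- brayer: bystander: hand roller lying on the table, black rubber roll 44 diameter x 110 and a dark wooden handle, about 175 long; origin: on the table level at the fork's middle
- ink_knife: bystander: spatula-like ink knife 280 long lying on the table; origin: middle, on the table level

How it is judged:
By the outcome, as a careful person would: the job done as asked, in the order asked, and still so for the second after the job is handed in, with the robot touching nothing.
It also fails if it takes over 64 s, if anything falls off the work surface, if the arm or the gripper's body presses on something with over 40 N, if the wrist force passes 120 N, or if a joint passes its speed limit or range.

## Working session

There is one attempt and no reset: what is moved stays moved. The work goes in short steps, Python scripts to look and compute and a tool call to move; the robot and the scene stay as the last step left them, time stands still between calls to the robot, and variables do not carry over. Pictures are saved under pics/ and viewed, at most 12 in all, crops included, and the job is handed in when it is done.

Besides the shell and the picture viewer there is one more tool, called after ">>>" as name(argument=value, ...) on one line, values as JSON. send_rows: Moves the arm, as the interface text tells. Its arguments: {"type":"object","properties":{"increments":{"type":"array","items":{"type":"object","properties":{"gripper":{"type":"number"},"travel":{"type":"array","items":{"type":"number"}},"turn":{"type":"number"}}}}},"required":["increments"]}

```bash
ls; mkdir -p pics
python3 - <<'E'
from rig import arm
import cv2
print(arm.state())
for n in ("scene","top"):
    cv2.imwrite(f"pics/{n}0.png",arm.capture(n)); print(n,arm.get_calibration(n))
E
```

```text
pics
{'clock': 0.0, 'joint_positions': array([ 1.26898047e+00,  4.23865887e-01,  1.63069237e+00, -3.13920105e-05,
        1.08861042e+00, -1.89762511e-02]), 'qvel': array([-6.43560393e-05, -2.57967537e-04,  4.42955238e-05,  3.30344030e-04,
        7.18221979e-04, -4.11438091e-04]), 'effort': array([-7.45177331e-04, -5.44607449e+01, -2.73680323e+01,  6.44807867e-02,
        2.24716763e-02, -7.56231839e-05]), 'eef_pos': array([0.17422806, 0.59963451, 0.22188514]), 'tool_rot': array([ 1.40941624e-01,  9.90017595e-01, -7.80117734e-04, -1.12130606e-04]), 'contact_force': array([-0.73819189, -0.17759999, -0.49863747]), 'wrist_torque': array([-0.04021374, -0.0546777 ,  0.01760501]), 'grip_force': 0.0, 'finger_gap': 0.08758959807161203}
scene {'mtx': array([[508.65710761,   0.        , 309.89287047],
       [  0.        , 508.65710761, 243.84890671],
       [  0.        ,   0.        ,   1.        ]]), 'eye': array([1.50301997, 0.0732057 , 0.86063087]), 'orientation': array([0.30035278, 0.30476733, 0.65684023, 0.62085907])}
top {'mtx': array([[566.05969193,   0.        , 320.61312513],
       [  0.        , 566.05969193, 244.71795321],
       [  0.        ,   0.        ,   1.        ]]), 'eye': array([0.31795054, 0.03458109, 1.77861681]), 'orientation': array([ 0.05998962, -0.05085981, -0.69683002,  0.71291125])}
```

View pics/scene0.png

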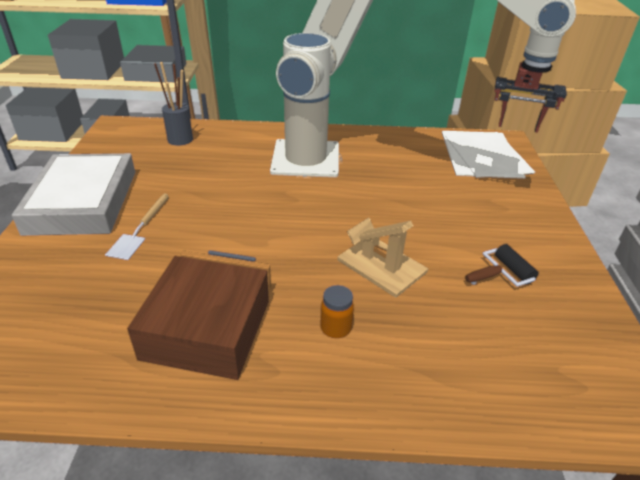

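View pics/top0.png

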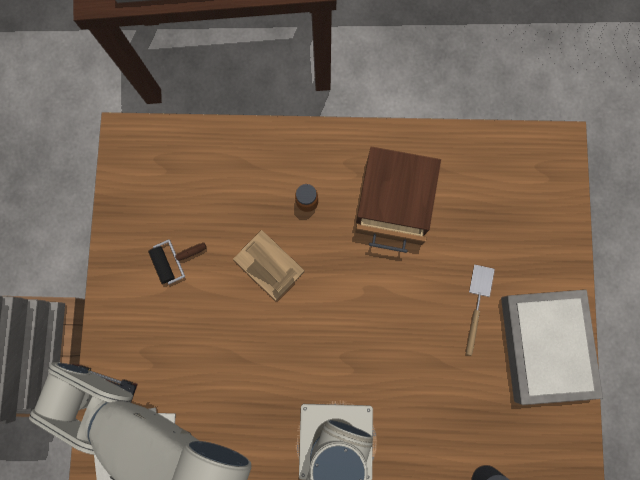

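The scene view shows the chest (top around 210,300), its handle (232,255), the rest (385,255) and the jar (337,312). In the top view the handle is at (388,246), pointing towards the robot, the rest is at (268,265), the jar at (306,197) and the drawer is slightly open. Next I'll enlarge both views.

Run:
```python
import cv2
def crop(src,dst,x,y,w,h,s):
    im=cv2.imread(src)[y:y+h,x:x+w]; im=cv2.resize(im,None,fx=s,fy=s,interpolation=cv2.INTER_CUBIC)
    for k in range((x//20+1)*20,x+w,20): cv2.putText(im,str(k),(int((k-x+.5)*s)-12,10),0,.35,(255,255,255),1); cv2.line(im,(int((k-x+.5)*s),12),(int((k-x+.5)*s),18),(255,255,255),1)
    for k in range((y//20+1)*20,y+h,20): cv2.putText(im,str(k),(0,int((k-y+.5)*s)+4),0,.35,(255,255,255),1); cv2.line(im,(26,int((k-y+.5)*s)),(32,int((k-y+.5)*s)),(255,255,255),1)
    cv2.imwrite(dst,im)
crop("pics/top0.png","pics/topc.png",228,140,216,164,3.6)
crop("pics/scene0.png","pics/scenec.png",130,205,304,170,2.6)
```

```text
(no output)
```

View pics/topc.png

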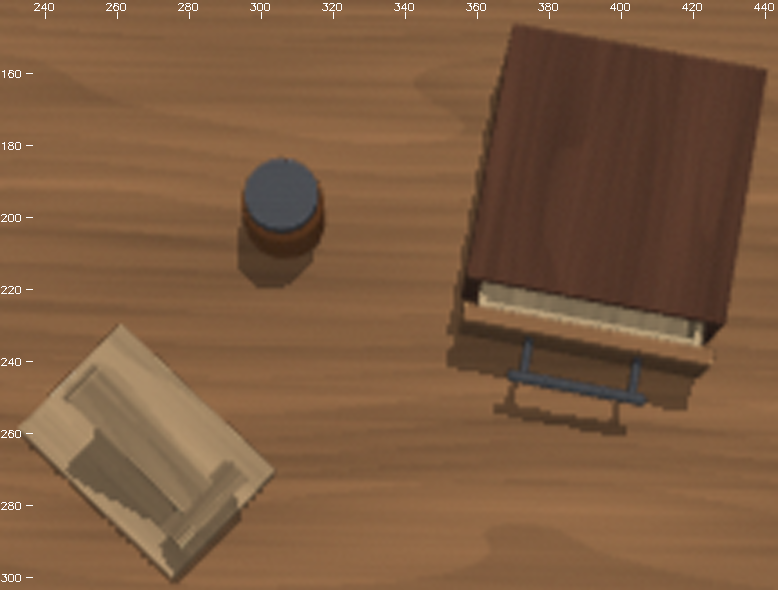

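View pics/scenec.png

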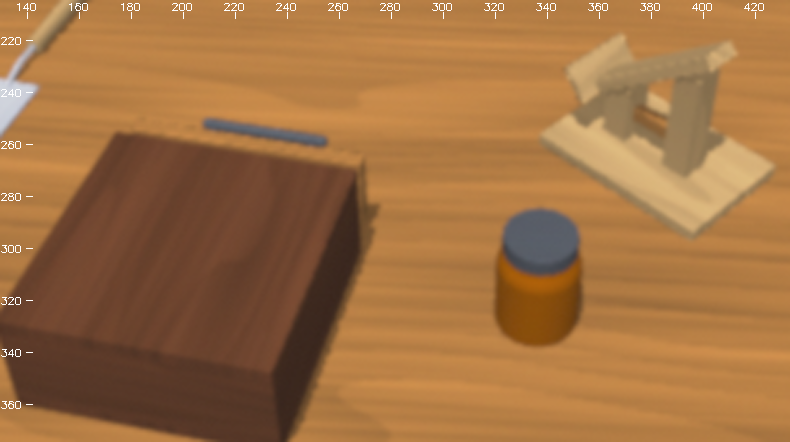

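```bash
cat > geo.py <<'E'
import numpy as np, cv2
from scipy.spatial.transform import Rotation as R
from scipy.optimize import least_squares
from rig import arm
CAL={n:arm.get_calibration(n) for n in("scene","top")}
def proj(n,P):
    c=CAL[n]; q=(np.atleast_2d(P)-c["eye"])@R.from_quat(c["orientation"]).as_matrix()
    q=q*[1,-1,-1]; p=q@c["mtx"].T; return p[:,:2]/p[:,2:]
def ray(n,uv):
    c=CAL[n]; d=np.linalg.inv(c["mtx"])@[uv[0],uv[1],1.]
    return c["eye"],R.from_quat(c["orientation"]).as_matrix()@(d*[1,-1,-1])
def at_z(n,uv,z):
    e,d=ray(n,uv); return e+d*(z-e[2])/d[2]
def tri(a,b):  # scene uv, top uv
    f=lambda P:np.r_[proj("scene",P)[0]-a,proj("top",P)[0]-b]
    r=least_squares(f,at_z("top",b,.05)); return r.x,abs(r.fun).max()
def fit(f,x0,obs):
    """f(x)->{key:point}; obs list of (cam,key,uv)"""
    g=lambda x:np.concatenate([proj(c,f(x)[k])[0]-uv for c,k,uv in obs])
    r=least_squares(g,x0,loss="soft_l1"); return r.x,g(r.x).reshape(-1,2)
def pose2(x,y,a,P):
    return R.from_euler("z",a).apply(P)+[x,y,0]
E
python3 - <<'E'
from geo import *
np.set_printoptions(precision=4,suppress=True)
T=lambda u,v:np.array([228+u/3.6-.5,140+v/3.6-.5]); S=lambda u,v:np.array([130+u/2.6-.5,205+v/2.6-.5])
hl=tri(S(326,141),T(509,376)); hr=tri(S(205,123),T(645,401)); print("handle",hl,hr,np.linalg.norm(hl[0]-hr[0]))
ch=lambda x:{k:pose2(x[0],x[1],x[2],[sx*x[3]/2,sy*.11,x[4]]) for k,sx,sy in(("fl",-1,1),("fr",-1,-1),("bl",1,1),("br",1,-1))}
o=[("top","bl",T(514,24)),("top","br",T(767,70)),("top","fl",T(469,277)),("top","fr",T(721,325)),("scene","fl",S(358,172)),("scene","fr",S(118,133)),("scene","bl",S(272,373)),("scene","br",S(0,322))]
x,e=fit(ch,[.85,-.1,-.17,.22,.1],o); print("chest",x,e.round(1).tolist())
c38,s38=np.cos(np.radians(38)),np.sin(np.radians(38))
for k,p in (("plate",[(120,323),(274,472),(174,581),(20,430)]),):
    print([at_z("top",T(*q),.015) for q in p],[at_z("scene",S(*q),.015) for q in((773,167),(542,135))],at_z("scene",S(692,234),.0))
print("ledge top corners",tri(S(622,36),T(232,461)),tri(S(568,70),T(165,543)))
print("slat top", tri(S(722,40),T(65,400)),tri(S(737,52),T(98,367)))
E
```

```text
handle (array([ 0.5949, -0.0888,  0.0629]), np.float64(0.2967020962808533)) (array([ 0.5761, -0.2045,  0.062 ]), np.float64(0.2596693594107933)) 0.11716602379456302
chest [ 0.7651 -0.1757 -0.1668  0.2236  0.0983] [[-0.2, 0.4], [0.1, 0.4], [-0.7, -0.2], [1.2, -0.1], [0.5, -0.1], [-0.0, -0.1], [0.7, 0.5], [-2.2, -0.2]]
[array([0.6423, 0.2515, 0.015 ]), array([0.5135, 0.1121, 0.015 ]), array([0.417 , 0.1957, 0.015 ]), array([0.5454, 0.3352, 0.015 ])] [array([0.5494, 0.3318, 0.015 ]), array([0.5173, 0.1105, 0.015 ])] [0.6301 0.2498 0.    ]
ledge top corners (array([0.5096, 0.1636, 0.1327]), np.float64(7.593577537081046)) (array([0.446 , 0.1631, 0.0432]), np.float64(12.645632271845272))
slat top (array([0.5504, 0.2674, 0.1639]), np.float64(2.5648255298223432)) (array([0.579 , 0.263 , 0.1716]), np.float64(5.012376885619119))
```

```bash
cat > plan.py <<'E'
from geo import *
np.set_printoptions(precision=4,suppress=True)
def plan(xyz,yaw,n,m=None,start=None):
    """rows from present pose to TCP xyz, tool y axis at world angle yaw (rad); m rows hold the turn"""
    s=arm.state(); p=s["eef_pos"].copy() if start is None else np.array(start[0],float); M=R.from_quat(s["tool_rot"]).as_matrix()
    a0=np.arctan2(M[1,1],M[0,1]) if start is None else start[1]; d=(yaw-a0+np.pi/2)%np.pi-np.pi/2 if abs(yaw-a0)>np.pi else yaw-a0
    m=m or n; p0=p.copy(); a=a0; xyz=np.array(xyz)
    for i in range(n):
        goal=p0+(xyz-p0)*(i+1)/n; y=np.array([np.cos(a),np.sin(a),0]); z=np.array([0,0,-1]); x=np.cross(y,z)
        B=np.c_[x,y,z]; t=(B.T@(goal-p)*100).round(2); p=p+B@t/100
        w=round(-d/m,3) if i<m else 0; a-=w; print({"travel":t.tolist(),"turn":w})
    print("end",p,a)
def st():
    s=arm.state(); M=R.from_quat(s["tool_rot"]).as_matrix()
    print("t",round(s["clock"],2),"p",s["eef_pos"],"yaw",np.arctan2(M[1,1],M[0,1]).round(4),"F",s["contact_force"].round(1),"gap",s["finger_gap"].round(4),"q6",s["joint_positions"][5].round(2))
E
python3 - <<'E'
from plan import *
plan([.5855,-.147,.20],-.165,20,15)
T=lambda u,v:np.array([228+u/3.6-.5,140+v/3.6-.5]); S=lambda u,v:np.array([130+u/2.6-.5,205+v/2.6-.5])
c,s=np.cos(np.radians(38)),np.sin(np.radians(38))
def sl(ox,u,v,w): return [ox+u*c-w*s, v, .07+u*s+w*c]
def f(x):
    ox=x[3]
    P={"tl":[.095,.065,.015],"tr":[.095,-.065,.015],"ll":[-.095,.065,.015],"lr":[-.095,-.065,.015],"br":[.095,-.065,0],
       "gl":sl(ox,0,.04,.024),"gr":sl(ox,0,-.04,.024),"sl":sl(ox,.152,.018,0),"sr":sl(ox,.152,-.018,0)}
    return {k:pose2(*x[:3],np.array(v)) for k,v in P.items()}
# coordinates: ledge/slat picks with both views
o=[("top","tr",T(120,323)),("top","lr",T(274,472)),("top","ll",T(174,581)),("top","tl",T(20,430)),("scene","tl",S(773,167)),("scene","lr",S(542,135)),("scene","br",S(692,234))]
o=[(a,{"tl":"tl","tr":"tr"}.get(k,k),b) for a,k,b in o]
x,e=fit(f,[.53,.2236,.825,-.06],o); print(x[:3],e.round(1).tolist())
o+=[("top","gl",T(165,543)),("top","gr",T(232,461)),("top","sl",T(65,400)),("top","sr",T(98,367))]
x,e=fit(f,x,o); print(x,e.round(1).tolist())
for k,p in f(x).items(): print(k,p,(np.array(proj("scene",p)[0])-[129.5,204.5])*2.6,(np.array(proj("top",p)[0])-[227.5,139.5])*3.6)
E
```

```text
{'travel': [-3.02, -3.01, 0.11], 'turn': np.float64(0.097)}
{'travel': [-3.29, -2.71, 0.11], 'turn': np.float64(0.097)}
{'travel': [-3.54, -2.37, 0.11], 'turn': np.float64(0.097)}
{'travel': [-3.75, -2.02, 0.11], 'turn': np.float64(0.097)}
{'travel': [-3.94, -1.65, 0.11], 'turn': np.float64(0.097)}
{'travel': [-4.07, -1.25, 0.11], 'turn': np.float64(0.097)}
{'travel': [-4.17, -0.86, 0.11], 'turn': np.float64(0.097)}
{'travel': [-4.24, -0.45, 0.11], 'turn': np.float64(0.097)}
{'travel': [-4.27, -0.04, 0.11], 'turn': np.float64(0.097)}
{'travel': [-4.24, 0.38, 0.11], 'turn': np.float64(0.097)}
{'travel': [-4.19, 0.78, 0.11], 'turn': np.float64(0.097)}
{'travel': [-4.09, 1.19, 0.11], 'turn': np.float64(0.097)}
{'travel': [-3.96, 1.58, 0.11], 'turn': np.float64(0.097)}
{'travel': [-3.79, 1.96, 0.11], 'turn': np.float64(0.097)}
{'travel': [-3.58, 2.31, 0.11], 'turn': np.float64(0.097)}
{'travel': [-3.34, 2.65, 0.11], 'turn': 0}
{'travel': [-3.34, 2.65, 0.11], 'turn': 0}
{'travel': [-3.34, 2.64, 0.11], 'turn': 0}
{'travel': [-3.34, 2.65, 0.11], 'turn': 0}
{'travel': [-3.34, 2.65, 0.11], 't
[... 246 characters left out ...]
, [-0.6, 0.1], [2.0, -1.0], [-0.5, -1.1], [0.3, 3.3], [1.9, -0.7], [2.0, 2.8], [-0.5, -0.7], [-0.9, -0.4]]
tl [0.5451 0.3372 0.015 ] [778.097  164.2789] [ 17.7111 430.2295]
tr [0.6411 0.2495 0.015 ] [694.7672 230.862 ] [122.1886 324.4105]
ll [0.417  0.1969 0.015 ] [625.8826  75.6548] [172.6294 580.9228]
lr [0.513  0.1093 0.015 ] [540.7423 132.0756] [277.2097 472.623 ]
br [0.6411 0.2495 0.    ] [692.7237 242.5602] [124.1191 327.4967]
gl [0.4463 0.1919 0.0889] [628.9561  34.8154] [171.8848 540.4265]
gr [0.5054 0.138  0.0889] [574.9315  69.2542] [239.0387 471.0889]
sl [0.5533 0.2765 0.1636] [737.8961  42.5398] [ 63.1599 397.4638]
sr [0.5799 0.2522 0.1636] [713.1846  59.6261] [ 94.7451 365.4423]
```

>>> send_rows(increments=[{"gripper": 0, "travel": [-3.0, -3.0, 0], "turn": 0.097}, {"gripper": 0, "travel": [-3.3, -2.7, 0], "turn": 0.097}, {"gripper": 0, "travel": [-3.5, -2.4, 0], "turn": 0.097}, {"gripper": 0, "travel": [-3.8, -2.0, 0], "turn": 0.097}, {"gripper": 0, "travel": [-3.9, -1.6, 0], "turn": 0.097}])

```text
clock: 0.6
eef_pos: [0.2775, 0.4123, 0.2224]
tool_rot: [0.376, 0.927, -0.0, -0.0]
contact_force: [-0.6, -0.1, -0.3]
finger_gap: 0.0879
grip_force: 0.0
```

>>> send_rows(increments=[{"gripper": 0, "travel": [-4.1, -1.3, 0], "turn": 0.097}, {"gripper": 0, "travel": [-4.2, -0.9, 0], "turn": 0.097}, {"gripper": 0, "travel": [-4.2, -0.5, 0], "turn": 0.097}, {"gripper": 0, "travel": [-4.3, 0, 0], "turn": 0.097}, {"gripper": 0, "travel": [-4.2, 0.4, 0], "turn": 0.097}])

```text
clock: 1.1
eef_pos: [0.38, 0.2252, 0.2226]
tool_rot: [0.588, 0.809, -0.0, -0.0]
contact_force: [1.3, 0.1, -0.2]
finger_gap: 0.0875
grip_force: 0.0
```

>>> send_rows(increments=[{"gripper": 0.7, "travel": [-4.2, 0.8, 0], "turn": 0.097}, {"gripper": 0.7, "travel": [-4.1, 1.2, 0], "turn": 0.097}, {"gripper": 0.7, "travel": [-4.0, 1.6, 0], "turn": 0.097}, {"gripper": 0.7, "travel": [-3.8, 2.0, 0], "turn": 0.097}, {"gripper": 0.7, "travel": [-3.6, 2.3, 0], "turn": 0.097}])

```text
clock: 1.6
eef_pos: [0.4838, 0.0376, 0.2226]
tool_rot: [0.765, 0.644, -0.0, -0.0]
contact_force: [0.4, 0.9, 0.7]
finger_gap: 0.0517
grip_force: 0.0
```

>>> send_rows(increments=[{"gripper": 0.7, "travel": [-3.3, 2.6, 0], "turn": 0}, {"gripper": 0.7, "travel": [-3.3, 2.6, 0], "turn": 0}, {"gripper": 0.7, "travel": [-3.3, 2.6, 0], "turn": 0}, {"gripper": 0.7, "travel": [-3.3, 2.6, 0], "turn": 0}, {"gripper": 0.7, "travel": [-3.3, 2.6, 0], "turn": 0}])

```text
clock: 2.1
eef_pos: [0.5844, -0.1466, 0.2223]
tool_rot: [0.764, 0.646, -0.0, -0.0]
contact_force: [1.3, 0.5, 0.0]
finger_gap: 0.0263
grip_force: 0.0
```

```bash
python3 -c "
from plan import *
st(); plan([.5855,-.147,.045],-.165,5)"
```

```text
Traceback (most recent call last):
  File "plan.py", line 15, in st
    print("t",round(s["clock"],2),"p",s["eef_pos"],"yaw",np.arctan2(M[1,1],M[0,1]).round(4),"F",s["contact_force"].round(1),"gap",s["finger_gap"].round(4),"q6",s["joint_positions"][5].round(2))
                                                                                                                                  ^^^^^^^^^^^^^^^^^^^^^
AttributeError: 'float' object has no attribute 'round'
```

>>> send_rows(increments=[{"gripper": 0.72, "travel": [0, 0.1, 4.5], "turn": 0}, {"gripper": 0.72, "travel": [0, 0, 4.5], "turn": 0}, {"gripper": 0.72, "travel": [0, 0, 4.0], "turn": 0}, {"gripper": 0.72, "travel": [0, 0, 1.5], "turn": 0}, {"gripper": 0.72, "travel": [0, 0, 1.0], "turn": 0}])

```text
clock: 2.6
eef_pos: [0.5844, -0.1449, 0.0663]
tool_rot: [0.764, 0.646, -0.001, -0.001]
contact_force: [1.0, 0.2, -0.1]
finger_gap: 0.0244
grip_force: 0.0
```

>>> send_rows(increments=[{"gripper": 0.72, "travel": [0, 0, 1.2], "turn": 0}, {"gripper": 0.72, "travel": [0, 0, 1.2], "turn": 0}, {"gripper": 1, "travel": [0, 0, 0], "turn": 0}, {"gripper": 1, "travel": [0, 0, 0], "turn": 0}, {"gripper": 1, "travel": [0, 0, 0], "turn": 0}])

```text
clock: 3.1
eef_pos: [0.5857, -0.1452, 0.0444]
tool_rot: [0.764, 0.646, 0.0, 0.001]
contact_force: [1.4, 0.7, -2.7]
finger_gap: 0.0102
grip_force: 30.0
```

>>> send_rows(increments=[{"gripper": 1, "travel": [0, -1.0, 0], "turn": 0}, {"gripper": 1, "travel": [0, -2.5, 0], "turn": 0}, {"gripper": 1, "travel": [0, -2.5, 0], "turn": 0}, {"gripper": 1, "travel": [0, -2.5, 0], "turn": 0}, {"gripper": 1, "travel": [0, -1.5, 0], "turn": 0}])

```text
clock: 3.6
eef_pos: [0.4845, -0.1282, 0.0443]
tool_rot: [0.764, 0.646, -0.0, 0.0]
contact_force: [2.1, -0.6, -4.0]
finger_gap: 0.0104
grip_force: 30.0
```

>>> send_rows(increments=[{"gripper": 1, "travel": [0, -0.6, 0], "turn": 0}, {"gripper": 1, "travel": [0, -0.6, 0], "turn": 0}, {"gripper": 1, "travel": [0, -0.6, 0], "turn": 0}, {"gripper": 1, "travel": [0, -0.6, 0], "turn": 0}, {"gripper": 1, "travel": [0, -0.6, 0], "turn": 0}])

```text
clock: 4.1
eef_pos: [0.4578, -0.1237, 0.0442]
tool_rot: [0.764, 0.646, 0.001, 0.001]
contact_force: [1.0, -0.9, 6.2]
finger_gap: 0.0104
grip_force: 30.0
```

>>> send_rows(increments=[{"gripper": 1, "travel": [0, -0.5, 0], "turn": 0}, {"gripper": 1, "travel": [0, -0.5, 0], "turn": 0}, {"gripper": 1, "travel": [0, -0.5, 0], "turn": 0}])

```text
clock: 4.4
eef_pos: [0.443, -0.1213, 0.0442]
tool_rot: [0.764, 0.646, 0.001, 0.001]
contact_force: [1.3, -0.9, 6.8]
finger_gap: 0.0098
grip_force: 30.0
```

>>> send_rows(increments=[{"gripper": 1, "travel": [0, -0.4, 0], "turn": 0}, {"gripper": 1, "travel": [0, -0.4, 0], "turn": 0}, {"gripper": 1, "travel": [0, -0.3, 0], "turn": 0}])

```text
clock: 4.7
eef_pos: [0.442, -0.1213, 0.0446]
tool_rot: [0.764, 0.645, 0.006, 0.009]
contact_force: [38.1, 3.6, -38.2]
finger_gap: 0.0104
grip_force: 30.0
```

>>> send_rows(increments=[{"gripper": 1, "travel": [0, 0.9, 0], "turn": 0}, {"gripper": 1, "travel": [0, 0, 0], "turn": 0}, {"gripper": 0.72, "travel": [0, 0, 0], "turn": 0}, {"gripper": 0.72, "travel": [0, 0, 0], "turn": 0}, {"gripper": 0.72, "travel": [0, 0, 0], "turn": 0}])

```text
clock: 5.2
eef_pos: [0.4392, -0.1204, 0.0434]
tool_rot: [0.764, 0.646, -0.0, -0.001]
contact_force: [0.2, -0.0, 0.0]
finger_gap: 0.0246
grip_force: 0.0
```

>>> send_rows(increments=[{"gripper": 0.72, "travel": [0, 0, -2], "turn": 0}, {"gripper": 0.72, "travel": [0, 0, -4.5], "turn": 0}, {"gripper": 0.5, "travel": [0, 0, -4.5], "turn": 0}, {"gripper": 0, "travel": [2, 0, -4.5], "turn": 0}, {"gripper": 0, "travel": [4, 0, -2], "turn": 0}])

```text
clock: 5.7
eef_pos: [0.4513, -0.0624, 0.2223]
tool_rot: [0.765, 0.644, 0.001, 0.002]
contact_force: [1.0, 0.0, -0.2]
finger_gap: 0.045
grip_force: 0.0
```

>>> send_rows(increments=[{"gripper": 0, "travel": [4, 0, -1], "turn": 0}, {"gripper": 0, "travel": [4, 0, 0], "turn": 0}, {"gripper": 0, "travel": [4, 0, 0], "turn": 0}, {"gripper": 0, "travel": [4, 0, 0], "turn": 0}, {"gripper": 0, "travel": [2, 0, 0], "turn": 0}])

```text
clock: 6.2
eef_pos: [0.4797, 0.1185, 0.2284]
tool_rot: [0.763, 0.646, -0.0, -0.0]
contact_force: [0.3, -0.2, -0.3]
finger_gap: 0.0849
grip_force: 0.0
```

Run:
```python
from plan import *
def crop(n,dst,P,w,h,s):
    im=arm.capture(n); cv2.imwrite(f"pics/{n}1.png",im); x,y=(proj(n,P)[0]-[w/2,h/2]).astype(int); print(n,x,y)
    return cv2.resize(im[y:y+h,x:x+w],None,fx=s,fy=s,interpolation=cv2.INTER_CUBIC)
c=crop("top","",[.52,-.14,.05],90,120,4.9); d=crop("scene","",[.52,-.14,.05],90,150,3.9)
h=min(len(c),len(d)); print(c.shape,d.shape); cv2.imwrite("pics/both1.png",np.hstack([c[:h,:440],d[:h,:350]]))
```

```text
top 340 209
scene 194 167
(588, 441, 3) (585, 351, 3)
```

View pics/both1.png

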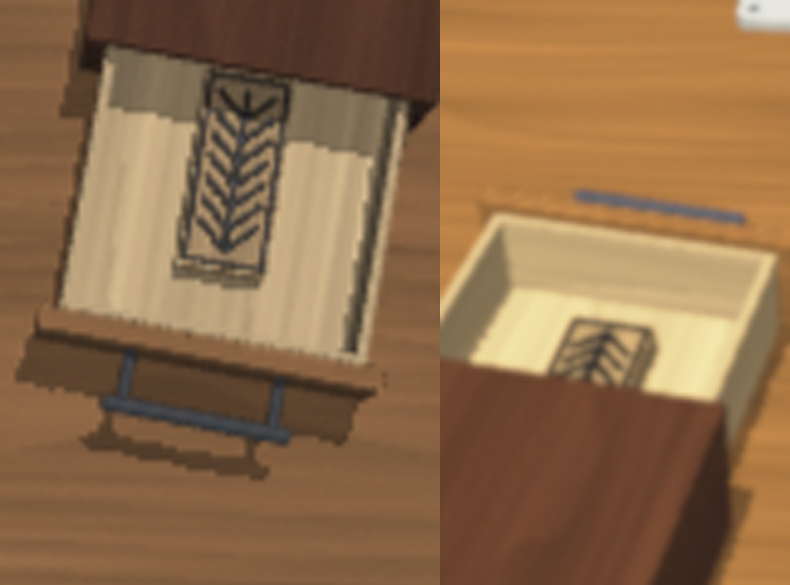

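The picture shows the drawer open and the block in it. In the top crop its upper-face corners are near (210,72), (290,82), (262,275) and (178,262). In the scene crop the corners on the robot side are near (573,318) and (655,325).

```bash
sed -i 's/s\["finger_gap"\].round(4)/round(s["finger_gap"],4)/' plan.py
python3 - <<'E'
from plan import *
T=lambda u,v:np.array([340+u/4.9-.5,209+v/4.9-.5]); S=lambda u,v:np.array([194+(u-440)/3.9-.5,167+v/3.9-.5])
f=lambda x:{k:pose2(x[0],x[1],x[2],[sx*.065,sy*.028,x[3]]) for k,sx,sy in(("fl",-1,1),("fr",-1,-1),("bl",1,1),("br",1,-1))}
o=[("top","bl",T(210,72)),("top","br",T(290,82)),("top","fr",T(262,275)),("top","fl",T(178,262)),("scene","fr",S(573,318)),("scene","fl",S(655,325))]
x,e=fit(f,[.52,-.14,-.17,.044],o); print("block x y yaw ztop",x,e.round(1).tolist()); f2=lambda y:f([*y,.044])
x2,e=fit(f2,x[:3],o); print(x2,e.round(1).tolist())
print("front edge of chest", [at_z("top",T(*q),.1) for q in((82,41),(440,106))],"drawer walls",at_z("top",T(57,305),.078),at_z("top",T(370,362),.078), "handle", tri(S(577,196),T(287,437)),tri(S(745,220),T(103,402)))
st(); g=x2[:2]; print("hover"); plan([g[0],g[1],.2],x2[2]+np.pi/2,11)
E
```

```text
block x y yaw ztop [ 0.6007 -0.148  -0.1305  0.0411] [[-0.7, -1.2], [0.8, -0.6], [0.9, 0.9], [0.1, 0.8], [0.1, -0.4], [0.7, 0.6]]
[ 0.6015 -0.1477 -0.1333] [[-0.6, -1.7], [0.9, -1.0], [0.9, 0.5], [0.0, 0.4], [0.1, -1.1], [0.7, 0.0]]
front edge of chest [array([ 0.6709, -0.0462,  0.1   ]), array([ 0.6349, -0.2664,  0.1   ])] drawer walls [ 0.5093 -0.0342  0.078 ] [ 0.4785 -0.2265  0.078 ] handle (array([ 0.4326, -0.1792,  0.0632]), np.float64(0.5193184565769116)) (array([ 0.4514, -0.0643,  0.0631]), np.float64(0.08408017628312336))
t 6.3 p [0.4797 0.118  0.2283] yaw -0.1638 F [ 0.  -0.7  0.5] gap 0.0874 q6 0.38
hover
{'travel': [-2.2, 1.49, 0.26], 'turn': np.float64(-0.146)}
{'travel': [-2.4, 1.15, 0.25], 'turn': np.float64(-0.146)}
{'travel': [-2.54, 0.79, 0.26], 'turn': np.float64(-0.146)}
{'travel': [-2.62, 0.41, 0.26], 'turn': np.float64(-0.146)}
{'travel': [-2.66, 0.02, 0.26], 'turn': np.float64(-0.146)}
{'travel': [-2.63, -0.36, 0.25], 'turn': np.float64(-0.146)}
{'travel': [-2.55, -0.74, 0.26], 'turn': np.float64(-0.146)}
{'travel': [-2.42, -1.1, 0.26], 'turn': np.float64(-0.146)}
{'travel': [-2.23, -1.45, 0.25], 'turn': np.float64(-0.146)}
{'travel': [-2.0, -1.75, 0.26], 'turn': np.float64(-0.146)}
{'travel': [-1.72, -2.03, 0.26], 'turn': np.float64(-0.146)}
end [ 0.6015 -0.1478  0.2   ] 1.442159447413592
```

Run:
```python
from plan import *
plan([.5914,-.1465,.13],-1.704,12,11)
```

```text
{'travel': [-2.02, 1.28, 0.82], 'turn': np.float64(0.14)}
{'travel': [-1.83, 1.55, 0.82], 'turn': np.float64(0.14)}
{'travel': [-1.59, 1.78, 0.82], 'turn': np.float64(0.14)}
{'travel': [-1.33, 1.99, 0.82], 'turn': np.float64(0.14)}
{'travel': [-1.03, 2.16, 0.82], 'turn': np.float64(0.14)}
{'travel': [-0.72, 2.28, 0.81], 'turn': np.float64(0.14)}
{'travel': [-0.4, 2.36, 0.82], 'turn': np.float64(0.14)}
{'travel': [-0.07, 2.39, 0.82], 'turn': np.float64(0.14)}
{'travel': [0.27, 2.38, 0.82], 'turn': np.float64(0.14)}
{'travel': [0.6, 2.32, 0.82], 'turn': np.float64(0.14)}
{'travel': [0.91, 2.21, 0.82], 'turn': np.float64(0.14)}
{'travel': [1.22, 2.06, 0.82], 'turn': 0}
end [ 0.5914 -0.1465  0.13  ] -1.7038405525864087
```

>>> send_rows(increments=[{"gripper": 0, "travel": [-2.0, 1.3, 0], "turn": 0.14}, {"gripper": 0, "travel": [-1.8, 1.55, 0], "turn": 0.14}, {"gripper": 0, "travel": [-1.6, 1.8, 0], "turn": 0.14}, {"gripper": 0, "travel": [-1.35, 2.0, 0], "turn": 0.14}, {"gripper": 0, "travel": [-1.0, 2.15, 0], "turn": 0.14}])

```text
clock: 6.8
eef_pos: [0.5261, 0.004, 0.2283]
tool_rot: [0.94, 0.342, -0.001, -0.0]
contact_force: [-0.2, 0.5, 0.5]
finger_gap: 0.088
grip_force: 0.0
```

>>> send_rows(increments=[{"gripper": 0, "travel": [-0.7, 2.3, 1], "turn": 0.14}, {"gripper": 0, "travel": [-0.4, 2.35, 1], "turn": 0.14}, {"gripper": 0, "travel": [-0.1, 2.4, 1], "turn": 0.14}, {"gripper": 0, "travel": [0.3, 2.4, 1], "turn": 0.14}, {"gripper": 0, "travel": [0.6, 2.3, 1], "turn": 0.14}])

```text
clock: 7.3
eef_pos: [0.5724, -0.1065, 0.1779]
tool_rot: [1.0, -0.001, -0.001, -0.0]
contact_force: [-0.6, 0.9, -0.2]
finger_gap: 0.0873
grip_force: 0.0
```

>>> send_rows(increments=[{"gripper": 0, "travel": [0.9, 2.2, 1], "turn": 0.14}, {"gripper": 0, "travel": [1.2, 2.05, 1], "turn": 0}, {"gripper": 0, "travel": [0, 0, 0], "turn": 0}])

```text
clock: 7.6
eef_pos: [0.5904, -0.1513, 0.157]
tool_rot: [0.998, -0.07, -0.001, 0.0]
contact_force: [-0.3, -1.1, 0.8]
finger_gap: 0.0877
grip_force: 0.0
```

Run:
```python
from plan import *
st(); plan([.5914,-.1465,.025],-1.704,1)
```

```text
t 7.6 p [ 0.5904 -0.1513  0.157 ] yaw -1.71 F [-0.3 -1.1  0.8] gap 0.0877 q6 1.44
{'travel': [0.03, -0.49, 13.2], 'turn': np.float64(-0.006)}
end [ 0.5914 -0.1465  0.025 ] -1.7040037596340774
```

>>> send_rows(increments=[{"gripper": 0, "travel": [0, -0.5, 4.0], "turn": 0}, {"gripper": 0, "travel": [0, 0, 4.0], "turn": 0}, {"gripper": 0, "travel": [0, 0, 2.5], "turn": 0}, {"gripper": 0, "travel": [0, 0, 1.0], "turn": 0}, {"gripper": 0, "travel": [0, 0, 0], "turn": 0}])

```text
clock: 8.1
eef_pos: [0.5908, -0.1431, 0.0427]
tool_rot: [0.998, -0.068, -0.001, -0.0]
contact_force: [0.4, -1.0, 0.3]
finger_gap: 0.0878
grip_force: 0.0
```

>>> send_rows(increments=[{"gripper": 0, "travel": [0, 0, 0.8], "turn": 0}, {"gripper": 0, "travel": [0, 0, 0.6], "turn": 0}, {"gripper": 0, "travel": [0, 0, 0.2], "turn": 0}, {"gripper": 0, "travel": [0, 0, 0], "turn": 0}])

```text
clock: 8.5
eef_pos: [0.5923, -0.1434, 0.0279]
tool_rot: [0.998, -0.068, 0.0, 0.0]
contact_force: [0.7, 0.3, 1.0]
finger_gap: 0.0877
grip_force: 0.0
```

>>> send_rows(increments=[{"gripper": 1, "travel": [0, 0, 0], "turn": 0}, {"gripper": 1, "travel": [0, 0, 0], "turn": 0}, {"gripper": 1, "travel": [0, 0, 0], "turn": 0}, {"gripper": 1, "travel": [0, 0, 0], "turn": 0}, {"gripper": 1, "travel": [0, 0, 0], "turn": 0}])

```text
clock: 9.0
eef_pos: [0.5923, -0.1436, 0.0279]
tool_rot: [0.998, -0.068, 0.0, 0.0]
contact_force: [0.7, -1.0, 1.5]
finger_gap: 0.0554
grip_force: 30.0
```

>>> send_rows(increments=[{"gripper": 1, "travel": [0, 0, -0.5], "turn": 0}, {"gripper": 1, "travel": [0, 0, -0.5], "turn": 0}, {"gripper": 1, "travel": [-1, 0, 0], "turn": 0}, {"gripper": 1, "travel": [-1, 0, 0], "turn": 0}, {"gripper": 1, "travel": [-0.8, 0, 0], "turn": 0}])

```text
clock: 9.5
eef_pos: [0.5627, -0.1392, 0.0374]
tool_rot: [0.998, -0.068, -0.001, -0.0]
contact_force: [0.8, 0.9, -0.9]
finger_gap: 0.0558
grip_force: 30.0
```

>>> send_rows(increments=[{"gripper": 1, "travel": [0, 0, -1], "turn": 0}, {"gripper": 1, "travel": [0, 0, -3], "turn": 0}, {"gripper": 1, "travel": [0, 0, -4], "turn": 0}, {"gripper": 1, "travel": [0, 0, -4], "turn": 0}, {"gripper": 1, "travel": [0, 0, -4], "turn": 0}])

```text
clock: 10.0
eef_pos: [0.5643, -0.1396, 0.1999]
tool_rot: [0.998, -0.068, 0.0, 0.0]
contact_force: [1.1, 0.7, -0.8]
finger_gap: 0.0559
grip_force: 30.0
```

Run:
```python
from plan import *
def crop(n,P,w,h,s):
    im=arm.capture(n); cv2.imwrite(f"pics/{n}2.png",im); x,y=(proj(n,P)[0]-[w/2,h/2]).astype(int); print(n,x,y)
    return cv2.resize(im[y:y+h,x:x+w],None,fx=s,fy=s,interpolation=cv2.INTER_CUBIC)
p=arm.state()["eef_pos"]; c=crop("top",p,100,146,4); d=crop("scene",p,100,146,4); cv2.imwrite("pics/both2.png",np.hstack([c,d])); st()
```

```text
top 340 174
scene 181 130
t 10.1 p [ 0.568  -0.1406  0.2043] yaw -1.7071 F [ 0.2 -0.1 -0.9] gap 0.0557 q6 1.44
```

View pics/both2.png

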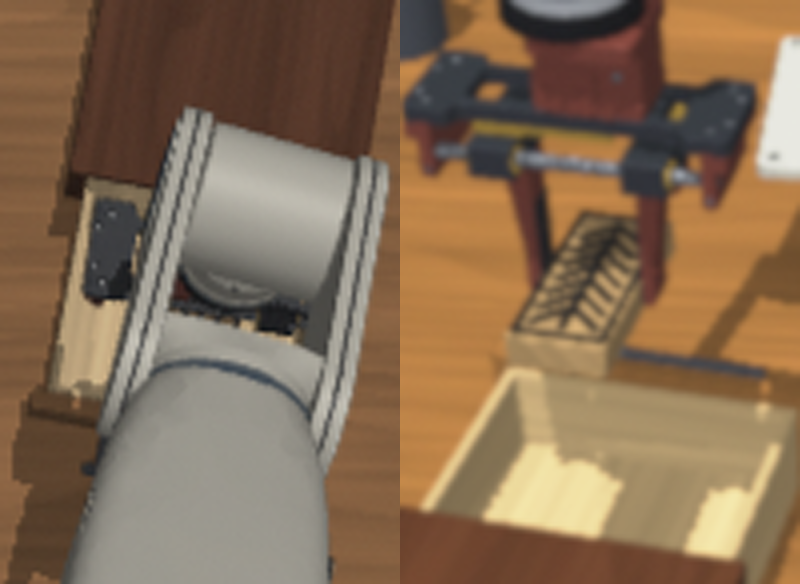

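Run:
```python
from plan import *
S=lambda u,v:np.array([181+(u-400)/4-.5,130+v/4-.5])
p=arm.state()["eef_pos"]; yaw=-1.707+np.pi/2
f=lambda x:{k:np.r_[p[:2],0]+R.from_euler("z",yaw).apply(R.from_euler("y",x[3]).apply([sx*.065,sy*.028,.0])+[x[0],x[1],0])+[0,0,x[2]] for k,sx,sy in(("fl",-1,1),("fr",-1,-1),("bl",1,1),("br",1,-1))}
o=[("scene","bl",S(611,343)),("scene","br",S(512,330)),("scene","fr",S(583,212)),("scene","fl",S(643,216))]
for pitch in (None,0):
    g=f if pitch is None else (lambda y:f([*y,0]))
    x,e=fit(g,[.01,0,.22]+([0] if pitch is None else []),o); print("offset along, across, ztop, pitch",x,e.round(1).tolist(), "ztop-tcp",x[2]-p[2])
```

```text
offset along, across, ztop, pitch [-0.1789 -0.0744  0.0876  0.0988] [[-2.7, -0.3], [1.3, 0.3], [-1.4, -0.6], [3.1, 0.6]] ztop-tcp -0.11665051440362396
offset along, across, ztop, pitch [-0.0671 -0.0285  0.1683] [[-1.3, -0.4], [0.1, -0.1], [-0.2, -0.3], [6.3, 1.2]] ztop-tcp -0.03597468810798202
```

Run:
```python
from plan import *
S=lambda u,v:np.array([181+(u-400)/4-.5,130+v/4-.5])
p=arm.state()["eef_pos"]; yaw=-1.707+np.pi/2
f=lambda x,z=.016:{k:p+R.from_euler("z",yaw).apply(R.from_euler("y",x[2]).apply([sx*.065,sy*.028,z])+[x[0],x[1],0]) for k,sx,sy in(("fl",-1,1),("fr",-1,-1),("bl",1,1),("br",1,-1))}
o=[("scene","bl",S(611,343)),("scene","br",S(512,330)),("scene","fr",S(583,212))]
for z in(.016,.018):
    x,e=fit(lambda x:f(x,z),[.01,0,0],o); print("along, across, pitch",z,x,e.round(1).tolist())
    x,e=fit(lambda x:f([x[0],x[1],0],z),[.01,0],o); print("level:",x,e.round(1).tolist())
```

```text
along, across, pitch 0.016 [ 0.0064  0.0018 -0.0511] [[-0.0, -0.0], [-0.6, 0.0], [0.7, -0.1]]
level: [0.0024 0.0006] [[0.0, 0.4], [-0.5, 0.4], [0.5, -2.1]]
along, across, pitch 0.018 [ 0.0093  0.0028 -0.053 ] [[0.0, -0.0], [-0.7, 0.0], [0.7, -0.1]]
level: [0.005  0.0016] [[0.0, 0.4], [-0.5, 0.4], [0.5, -2.2]]
```

Run:
```python
from plan import *
plan([.5073,.1993,.205],-.7388,10,8)
```

```text
{'travel': [-1.06, -3.28, -0.01], 'turn': np.float64(-0.121)}
{'travel': [-0.66, -3.39, -0.0], 'turn': np.float64(-0.121)}
{'travel': [-0.25, -3.45, -0.01], 'turn': np.float64(-0.121)}
{'travel': [0.18, -3.44, -0.01], 'turn': np.float64(-0.121)}
{'travel': [0.58, -3.41, -0.01], 'turn': np.float64(-0.121)}
{'travel': [1.0, -3.3, -0.0], 'turn': np.float64(-0.121)}
{'travel': [1.38, -3.17, -0.01], 'turn': np.float64(-0.121)}
{'travel': [1.76, -2.97, -0.01], 'turn': np.float64(-0.121)}
{'travel': [2.1, -2.73, -0.01], 'turn': 0}
{'travel': [2.11, -2.74, -0.0], 'turn': 0}
end [0.5073 0.1993 0.205 ] -0.7390569869641341
```

>>> send_rows(increments=[{"gripper": 1, "travel": [-1.1, -3.3, 0], "turn": -0.121}, {"gripper": 1, "travel": [-0.7, -3.4, 0], "turn": -0.121}, {"gripper": 1, "travel": [-0.25, -3.45, 0], "turn": -0.121}, {"gripper": 1, "travel": [0.2, -3.45, 0], "turn": -0.121}, {"gripper": 1, "travel": [0.6, -3.4, 0], "turn": -0.121}])

```text
clock: 10.6
eef_pos: [0.5328, 0.032, 0.1973]
tool_rot: [0.972, 0.235, -0.0, -0.0]
contact_force: [0.3, 0.8, -1.3]
finger_gap: 0.0558
grip_force: 30.0
```

>>> send_rows(increments=[{"gripper": 1, "travel": [1.0, -3.3, 0], "turn": -0.121}, {"gripper": 1, "travel": [1.4, -3.2, 0], "turn": -0.121}, {"gripper": 1, "travel": [1.75, -3.0, 0], "turn": -0.121}, {"gripper": 1, "travel": [2.1, -2.7, 0], "turn": 0}, {"gripper": 1, "travel": [2.1, -2.7, 0], "turn": 0}])

```text
clock: 11.1
eef_pos: [0.5027, 0.2019, 0.1972]
tool_rot: [0.915, 0.404, -0.0, -0.0]
contact_force: [0.8, 0.2, -0.8]
finger_gap: 0.0557
grip_force: 30.0
```

>>> send_rows(increments=[{"gripper": 1, "travel": [0, 0, 0], "turn": 0}, {"gripper": 1, "travel": [0, 0, 0], "turn": 0}])

```text
clock: 11.3
eef_pos: [0.5029, 0.2009, 0.1972]
tool_rot: [0.914, 0.405, -0.0, 0.0]
contact_force: [-0.1, -1.6, -0.9]
finger_gap: 0.0561
grip_force: 30.0
```

Run:
```python
from plan import *
st(); plan([.5073,.1993,.17],-.7388,1)
im=arm.capture("scene"); cv2.imwrite("pics/scene3.png",im); x,y=(proj("scene",[.53,.22,.15])[0]-[65,50]).astype(int); print(x,y)
cv2.imwrite("pics/s3.png",cv2.resize(im[y:y+100,x:x+130],None,fx=6,fy=6,interpolation=cv2.INTER_CUBIC))
```

```text
t 11.3 p [0.5029 0.2009 0.1972] yaw -0.7371 F [-0.1 -1.6 -0.9] gap 0.0561 q6 1.1
{'travel': [0.17, 0.43, 2.72], 'turn': np.float64(0.002)}
end [0.5073 0.1993 0.17  ] -0.739117856188437
322 168
```

View pics/s3.png

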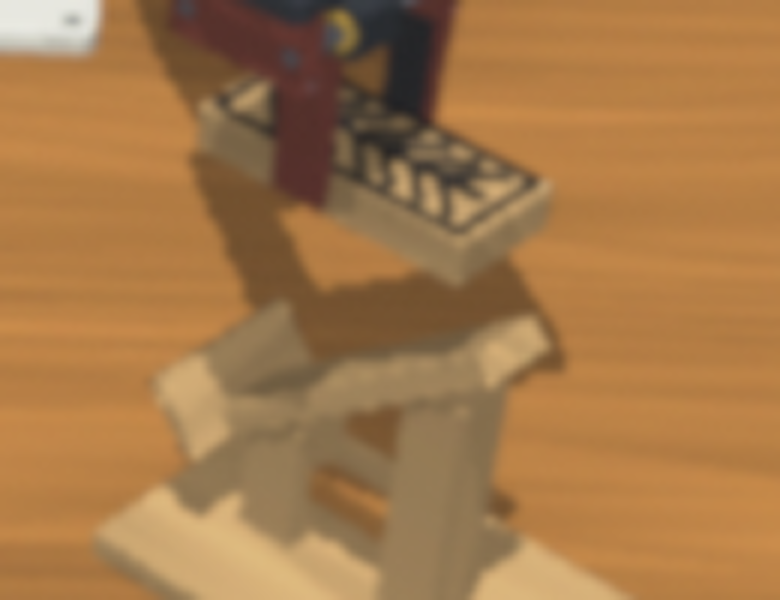

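The picture shows the block held about level over the rest. Its near upper corner is at (462,238), its right corner at (550,182) and its left corner at (205,105). I'll use these to refine where the block sits in the hand.

Run:
```python
from plan import *
S=lambda u,v:np.array([322+u/6-.5,168+v/6-.5])
p=np.array([.5029,.2009,.1972]); yaw=-.7375+np.pi/2
def f(x):
    return {k+str(t):p+R.from_euler("z",yaw+x[4]).apply(R.from_euler("y",x[3]).apply([sx*.065,sy*.028,t*.022])+[x[0],x[1],x[2]]) for k,sx,sy in(("fl",-1,1),("fr",-1,-1),("bl",1,1),("br",1,-1)) for t in(0,1)}
o=[("scene","br1",S(462,236)),("scene","br0",S(462,286)),("scene","bl1",S(552,182)),("scene","fr1",S(203,105)),("scene","fr0",S(205,146)),("scene","bl0",S(550,225))]
x,e=fit(f,[.01,0,-.006,0,0],o); print("along, across, zbottom, pitch",x,e.round(1).tolist())
x,e=fit(lambda x:f([x[0],0,x[1],x[2],0]),[.01,-.006,0],o); print("along, zbottom, pitch",x,e.round(1).tolist())
# rest check in this view: ledge near end top, slat end
for n,P in {"slat_r":[.5799,.2522,.1636],"slat_l":[.5533,.2765,.1636],"ledge_r":[.5054,.138,.0889],"ledge_l":[.4463,.1919,.0889]}.items(): print(n,((proj("scene",P)[0]+.5-[322,168])*6).round())
```

```text
along, across, zbottom, pitch [-0.0016  0.0156 -0.0183 -0.0158 -0.014 ] [[0.4, 0.1], [-0.7, -0.2], [0.5, -0.4], [0.5, -0.3], [-0.4, 0.6], [-0.4, 0.3]]
along, zbottom, pitch [ 0.0086 -0.0059 -0.0121] [[0.9, 0.3], [-0.3, 0.0], [0.9, -0.6], [-0.4, -0.5], [-1.3, 0.6], [-0.1, 0.3]]
slat_r [494. 360.]
slat_l [551. 320.]
ledge_r [175. 382.]
ledge_l [299. 302.]
```

Run:
```python
from plan import *
S=lambda u,v:np.array([322+u/6-.5,168+v/6-.5]); T=lambda u,v:np.array([228+u/3.6-.5,140+v/3.6-.5])
d=np.array([.6736,.7391]); a=np.array([-.7391,.6736]); c=np.array([.5291,.2232])
for n,s,t in(("slat_r",(482,351),(98,367)),("slat_l",(540,318),(65,400)),("ledge_r",(155,379),(232,461)),("ledge_l",(289,304),(165,543))):
    P,e=tri(S(*s),T(*t)); print(n,P,"local along,across",(P[:2]-c)@d,(P[:2]-c)@a,"err",e)
    z=.1636 if "slat" in n else .0889
    for q in(at_z("scene",S(*s),z),at_z("top",T(*t),z)): print("   at z",q[:2],(q[:2]-c)@d,(q[:2]-c)@a)
```

```text
slat_r [0.5781 0.2482 0.1661] local along,across 0.051495300781339154 -0.019427805696275172 err 0.3422849119869227
   at z [0.5748 0.2482] 0.04927934568966077 -0.016951144138163496
   at z [0.5787 0.2495] 0.05282631032508562 -0.01890791756011842
slat_l [0.5512 0.2735 0.1629] local along,across 0.0520919379115795 0.017581986856428714 err 0.49641388788839436
   at z [0.5522 0.2724] 0.05195556620042934 0.016085322414048676
   at z [0.5513 0.2749] 0.05313453327324188 0.018435342403614056
ledge_r [0.5127 0.1351 0.0959] local along,across -0.07616000182964544 -0.047213329618779054 err 2.861693014651223
   at z [0.504  0.1299] -0.08587292093237436 -0.04434033783071827
   at z [0.5137 0.1441] -0.06880376795623429 -0.041878615272641015
ledge_l [0.4439 0.1921 0.0863] local along,across -0.08039096431048735 0.04198495544682389 err 1.9236120990985341
   at z [0.4478 0.1874] -0.08119451778423792 0.036002037964614236
   at z [0.444  0.1976] -0.07622416330404473 0.04561487726139295
```

>>> send_rows(increments=[{"gripper": 1, "travel": [0, 0.4, 1.2], "turn": 0}, {"gripper": 1, "travel": [0, 0, 1.2], "turn": 0}, {"gripper": 1, "travel": [0, 0, 0.9], "turn": 0}, {"gripper": 1, "travel": [0, 0, 0], "turn": 0}])

```text
clock: 11.75
eef_pos: [0.5054, 0.1969, 0.1626]
tool_rot: [0.915, 0.404, -0.002, -0.0]
contact_force: [-1.0, -0.1, -1.0]
finger_gap: 0.0556
grip_force: 30.0
```

```bash
cat > loc.py <<'E'
from plan import *
def loc():
    s=arm.state(); p=s["eef_pos"]; q=p[:2]-[.5291,.2232]; print("along",round(q@[.6736,.7391],4),"across",round(q@[-.7391,.6736],4),"z",p[2].round(4),"F",s["contact_force"].round(1),"M",s["wrist_torque"].round(2),"t",s["clock"])
loc()
E
python3 loc.py
```

```text
along -0.0354 across -0.0001 z 0.1626 F [-1.  -0.1 -1. ] M [-0.07  0.16  0.  ] t 11.75
```

>>> send_rows(increments=[{"gripper": 1, "travel": [0, 0, 0.5], "turn": 0}, {"gripper": 1, "travel": [0, 0, 0.5], "turn": 0}, {"gripper": 1, "travel": [0, 0, 0.4], "turn": 0}, {"gripper": 1, "travel": [0, 0, 0.4], "turn": 0}])

```text
clock: 12.15
eef_pos: [0.5066, 0.1975, 0.1468]
tool_rot: [0.915, 0.404, 0.0, 0.0]
contact_force: [-1.2, -4.7, 3.3]
finger_gap: 0.0561
grip_force: 30.0
```

```bash
python3 loc.py
```

```text
along -0.0341 across -0.0007 z 0.1468 F [-1.2 -4.7  3.3] M [-0.63  0.18 -0.16] t 12.15
```

>>> send_rows(increments=[{"gripper": 1, "travel": [0, 0, 0.5], "turn": 0}, {"gripper": 1, "travel": [0, 0, 0.5], "turn": 0}, {"gripper": 1, "travel": [0.05, 0, 0.5], "turn": 0}, {"gripper": 1, "travel": [0.1, 0, 0.5], "turn": 0}])

```text
clock: 12.55
eef_pos: [0.5081, 0.1993, 0.1265]
tool_rot: [0.915, 0.404, 0.001, 0.0]
contact_force: [0.8, -2.2, 3.0]
finger_gap: 0.0556
grip_force: 30.0
```

```bash
python3 loc.py
python3 - <<'E'
from plan import *
im=arm.capture("scene"); x,y=(proj("scene",[.53,.22,.13])[0]-[65,50]).astype(int); print(x,y)
cv2.imwrite("pics/s4.png",cv2.resize(im[y:y+100,x:x+130],None,fx=6,fy=6,interpolation=cv2.INTER_CUBIC))
E
```

```text
along -0.0318 across -0.0005 z 0.1265 F [ 0.8 -2.2  3. ] M [-0.26 -0.24 -0.12] t 12.55
321 175
```

View pics/s4.png

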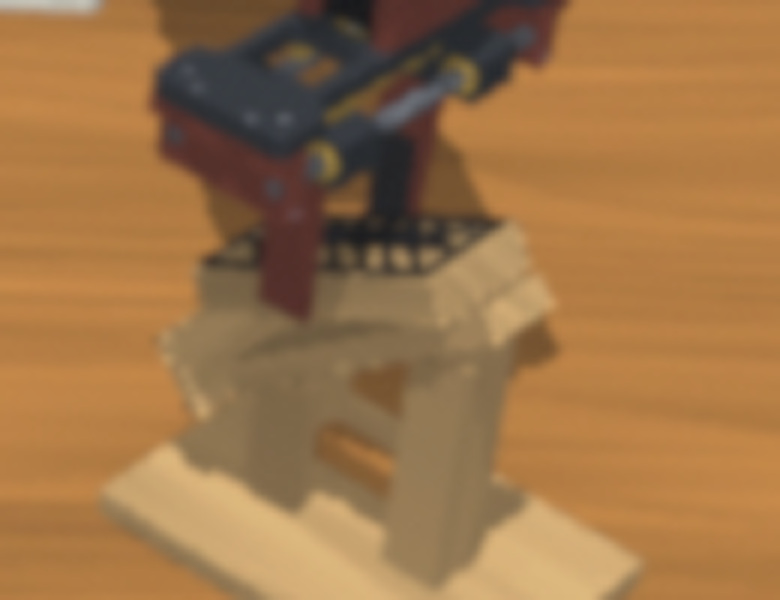

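The picture shows the block tilting in the fingers as planned: its upper end (430-530, 230-310) lies on the slat and its lower end at (205,270) is nearing the ledge. I'll keep going along the arc.

>>> send_rows(increments=[{"gripper": 1, "travel": [0.1, 0, 0.5], "turn": 0}, {"gripper": 1, "travel": [0.1, 0, 0.5], "turn": 0}, {"gripper": 1, "travel": [0.1, 0, 0.3], "turn": 0}, {"gripper": 1, "travel": [0.1, 0, 0.3], "turn": 0}])

```text
clock: 13.0
eef_pos: [0.5103, 0.2024, 0.1109]
tool_rot: [0.915, 0.404, -0.0, -0.0]
contact_force: [-9.9, -6.2, 40.3]
finger_gap: 0.0557
grip_force: 30.0
```

```bash
python3 loc.py
```

```text
along -0.0281 across -0.0001 z 0.1109 F [-9.9 -6.2 40.3] M [-0.79  1.67  0.04] t 13.0
```

>>> send_rows(increments=[{"gripper": 1, "travel": [0, 0, -0.1], "turn": 0}, {"gripper": 1, "travel": [-0.12, 0, 0.09], "turn": 0}, {"gripper": 1, "travel": [-0.12, 0, 0.09], "turn": 0}, {"gripper": 1, "travel": [0, 0, 0], "turn": 0}])

```text
clock: 13.4
eef_pos: [0.5079, 0.2, 0.1092]
tool_rot: [0.915, 0.404, -0.001, -0.0]
contact_force: [-0.0, -0.3, -0.8]
finger_gap: 0.056
grip_force: 30.0
```

```bash
python3 loc.py
python3 - <<'E'
from plan import *
im=arm.capture("scene"); x,y=(proj("scene",[.53,.22,.13])[0]-[65,50]).astype(int); print(x,y)
cv2.imwrite("pics/s5.png",cv2.resize(im[y:y+100,x:x+130],None,fx=6,fy=6,interpolation=cv2.INTER_CUBIC))
E
```

```text
along -0.0314 across 0.0001 z 0.1092 F [-0.  -0.3 -0.8] M [-0.12  0.15 -0.02] t 13.4
321 175
```

View pics/s5.png

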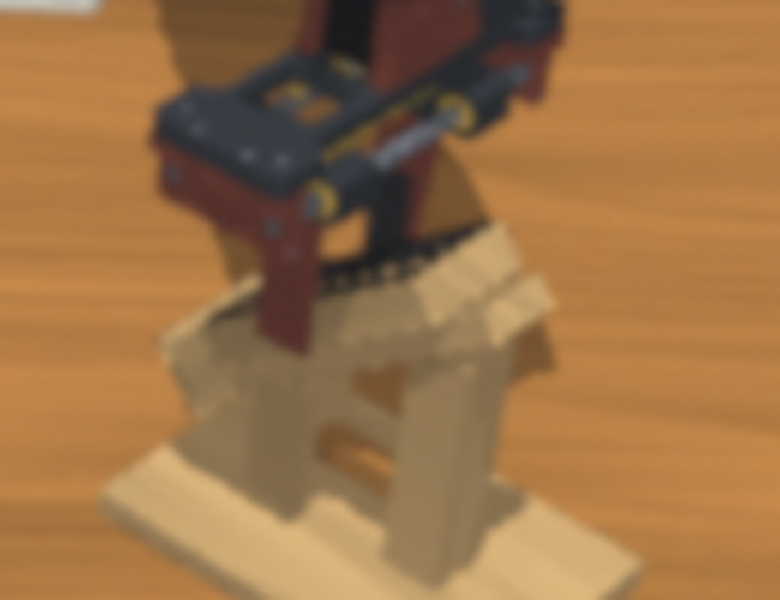

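The block is at the slope's angle, and its lower end (about 210,320) is close to the ledge. The force is nearly zero, so I'll ease it down until the ledge is felt.

>>> send_rows(increments=[{"gripper": 1, "travel": [-0.08, 0, 0.1], "turn": 0}, {"gripper": 1, "travel": [-0.1, 0, 0.1], "turn": 0}, {"gripper": 1, "travel": [0, 0, 0], "turn": 0}])

```text
clock: 13.75
eef_pos: [0.5071, 0.1988, 0.1077]
tool_rot: [0.915, 0.404, -0.0, -0.0]
contact_force: [-0.2, 0.6, -1.7]
finger_gap: 0.0559
grip_force: 30.0
```

```bash
python3 loc.py
```

```text
along -0.0328 across -0.0002 z 0.1077 F [-0.2  0.6 -1.7] M [-0.1   0.14  0.05] t 13.75
```

>>> send_rows(increments=[{"gripper": 1, "travel": [0, 0, 0.1], "turn": 0}, {"gripper": 1, "travel": [-0.1, 0, 0.1], "turn": 0}, {"gripper": 1, "travel": [0, 0, 0], "turn": 0}])

```text
clock: 14.05
eef_pos: [0.5073, 0.1986, 0.1072]
tool_rot: [0.915, 0.404, 0.001, -0.0]
contact_force: [-2.2, -0.6, 11.4]
finger_gap: 0.0556
grip_force: 30.0
```

```bash
python3 loc.py
```

```text
along -0.0329 across -0.0004 z 0.1072 F [-2.2 -0.6 11.4] M [0.04 0.7  0.06] t 14.05
```

>>> send_rows(increments=[{"gripper": 1, "travel": [-0.15, 0, 0.05], "turn": 0}, {"gripper": 1, "travel": [-0.1, 0, 0], "turn": 0}, {"gripper": 1, "travel": [0, 0, 0], "turn": 0}])

```text
clock: 14.35
eef_pos: [0.5066, 0.1977, 0.1064]
tool_rot: [0.915, 0.404, 0.002, -0.0]
contact_force: [0.9, 4.2, 4.2]
finger_gap: 0.0561
grip_force: 30.0
```

```bash
python3 loc.py
```

```text
along -0.034 across -0.0006 z 0.1064 F [0.9 4.2 4.2] M [ 0.65  0.02 -0.02] t 14.35
```

>>> send_rows(increments=[{"gripper": 1, "travel": [0.06, 0, 0.1], "turn": 0}, {"gripper": 1, "travel": [0.06, 0, 0.1], "turn": 0}, {"gripper": 1, "travel": [0, 0, 0], "turn": 0}])

```text
clock: 14.65
eef_pos: [0.5067, 0.1977, 0.1063]
tool_rot: [0.915, 0.404, 0.001, -0.0]
contact_force: [-7.7, -2.0, 29.7]
finger_gap: 0.056
grip_force: 30.0
```

```bash
python3 loc.py
```

```text
along -0.0339 across -0.0006 z 0.1063 F [-7.7 -2.  29.7] M [-0.29  1.61  0.09] t 14.65
```

>>> send_rows(increments=[{"gripper": 1, "travel": [-0.05, 0, -0.1], "turn": 0}, {"gripper": 1, "travel": [0, 0, 0], "turn": 0}])

```text
clock: 14.85
eef_pos: [0.5067, 0.1977, 0.1064]
tool_rot: [0.915, 0.404, 0.002, -0.0]
contact_force: [-3.5, 0.6, 16.2]
finger_gap: 0.0562
grip_force: 30.0
```

```bash
python3 loc.py
python3 - <<'E'
from plan import *
im=arm.capture("scene"); x,y=(proj("scene",[.52,.21,.12])[0]-[50,37]).astype(int); print(x,y)
cv2.imwrite("pics/s6.png",cv2.resize(im[y:y+75,x:x+100],None,fx=8,fy=8,interpolation=cv2.INTER_CUBIC))
E
```

```text
along -0.034 across -0.0006 z 0.1064 F [-3.5  0.6 16.2] M [0.21 0.93 0.02] t 14.85
331 188
```

View pics/s6.png

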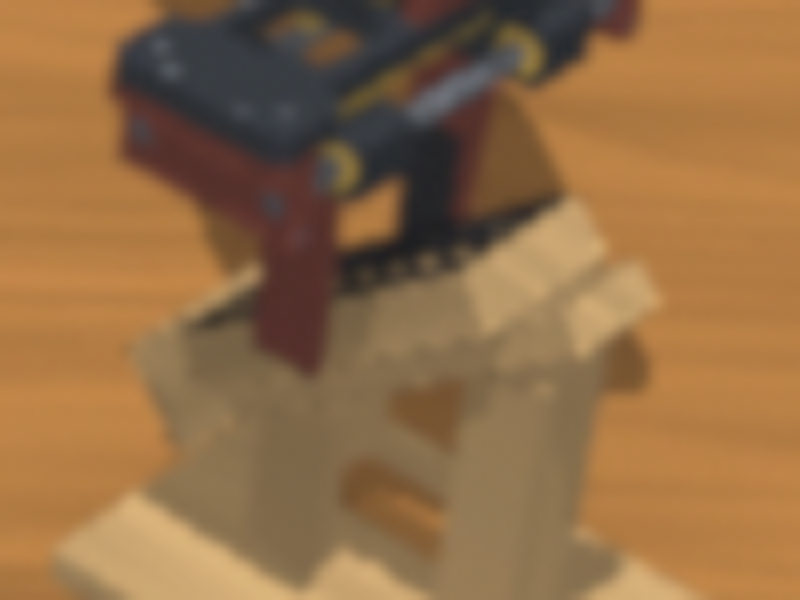

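The block lies flush along the slat with its lower end (190,330) against the ledge. I'll relax the remaining push, then let go.

>>> send_rows(increments=[{"gripper": 1, "travel": [0, 0, -0.07], "turn": 0}, {"gripper": 1, "travel": [0, 0, 0], "turn": 0}, {"gripper": 0.2, "travel": [0, 0, 0], "turn": 0}, {"gripper": 0.1, "travel": [0, 0, 0], "turn": 0}, {"gripper": 0, "travel": [0, 0, 0], "turn": 0}])

```text
clock: 15.4
eef_pos: [0.5053, 0.1968, 0.1048]
tool_rot: [0.915, 0.404, -0.0, 0.0]
contact_force: [0.4, -0.9, -0.8]
finger_gap: 0.0761
grip_force: 0.0
```

>>> send_rows(increments=[{"gripper": 0, "travel": [0, 0, 0], "turn": 0}, {"gripper": 0, "travel": [0, 0, -1], "turn": 0}, {"gripper": 0, "travel": [0, 0, -2], "turn": 0}, {"gripper": 0, "travel": [0, 0, -4], "turn": 0}, {"gripper": 0, "travel": [0, 0, -4.5], "turn": 0}])

```text
clock: 15.9
eef_pos: [0.5045, 0.1965, 0.2208]
tool_rot: [0.915, 0.404, -0.001, -0.0]
contact_force: [0.5, 0.8, -0.2]
finger_gap: 0.0879
grip_force: 0.0
```

>>> send_rows(increments=[{"gripper": 0, "travel": [-1, -3, -3], "turn": 0}, {"gripper": 0, "travel": [-1, -4, 0], "turn": 0}, {"gripper": 0, "travel": [-1, -4, 0], "turn": 0}, {"gripper": 0, "travel": [-1, -4, 0], "turn": 0}, {"gripper": 0, "travel": [0, -4, 0], "turn": 0}])

```text
clock: 16.4
eef_pos: [0.3362, 0.2952, 0.2508]
tool_rot: [0.915, 0.404, 0.0, -0.0]
contact_force: [0.4, -0.2, 0.3]
finger_gap: 0.0878
grip_force: 0.0
```

```bash
python3 loc.py
python3 - <<'E'
from plan import *
def crop(n,P,w,h,s):
    im=arm.capture(n); cv2.imwrite(f"pics/{n}9.png",im); x,y=(proj(n,P)[0]-[w/2,h/2]).astype(int); print(n,x,y)
    return cv2.resize(im[y:y+h,x:x+w],None,fx=s,fy=s,interpolation=cv2.INTER_CUBIC)
P=[.52,.21,.1]
cv2.imwrite("pics/fin.png",np.hstack([crop("top",P,80,110,5),crop("scene",P,80,110,5)]))
E
```

```text
along -0.0768 across 0.191 z 0.2508 F [ 0.4 -0.2  0.3] M [-0.01  0.16  0.01] t 16.4
top 229 209
scene 340 177
```

View pics/fin.png

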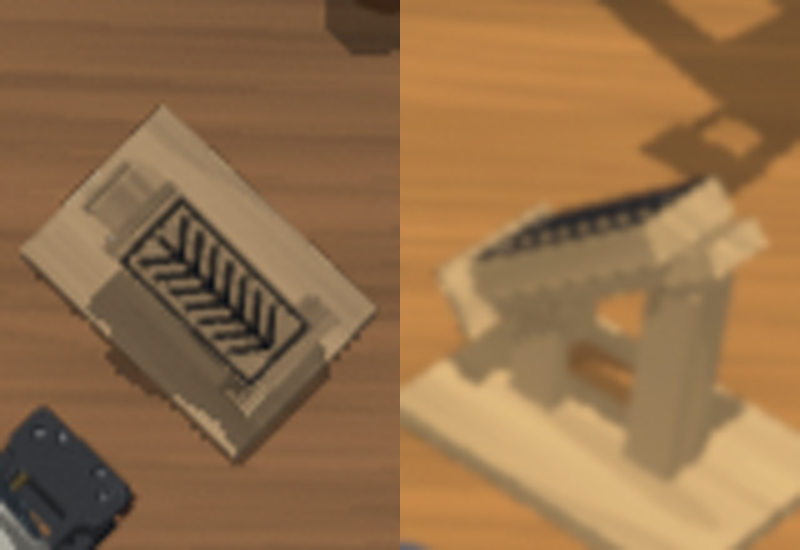

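The block lies flat on the slat, carved face out, centred and against the ledge. Before handing in, I'll check that the drawer and bystanders haven't moved.

Run:
```python
from plan import *
a,b,c=[cv2.imread(f"pics/{n}.png").astype(int) for n in("top0","top1","top9")]
d=lambda u,v,x0,x1,y0,y1:abs(u-v)[y0:y1,x0:x1].max(2)
print("drawer front/handle",(d(b,c,345,425,265,305)>40).sum(),"jar",(d(a,c,293,320,180,215)>40).sum(),"brayer",(d(a,c,145,210,235,290)>40).sum(),"knife",(d(a,c,462,500,260,360)>40).sum())
st(); print(arm.close_job())
```

```text
drawer front/handle 40 jar 0 brayer 0 knife 0
t 16.5 p [0.3352 0.2971 0.2508] yaw -0.7351 F [ 1.1  0.8 -0.7] gap 0.0879 q6 1.43
the job is handed in; nothing more can be done
None
```

The job is handed in at 16.5 s. The drawer was pulled to its stop and left out, and the block lies flat and centred on the slat, carved face outwards, with its lower edge on the ledge. The jar, hand roller and ink knife showed no change in the pictures. The last check did show 40 changed pixels around the drawer front and handle. I didn't look into them before handing in, but I hadn't gone near the drawer since lifting the block out.

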